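# Proof-load a bonded stud with a spring gauge and hold

### The arm

A 6-joint arm with a two-finger parallel gripper is mounted at the origin on a cart in front of the work surface, level with it; the furniture and walls round the work are solid. World frame = base frame: x ahead of the robot, y to its left, z up, the work surface at z = 0. Lengths are in m, angles in degrees, forces in N, time in s.
With the tool pointing down it reaches from about 0.4 to 0.825 m from the base axis. Payload 7 kg.
Tool frame: the origin (TCP) lies midway between the tips of the shut fingers; the grasp point (between the pads) lies 19 mm behind it; z points along the fingers, y is the direction in which the jaws open and shut (so a half turn about z gives the same grasp; the last joint's range is limited). The gripper opens to 88 mm and grips with 3 to 60 N. Pads are 19 mm wide; open, the fingers measure 130 mm over their backs; the gripper's body (78 mm by 193 mm) begins 47 mm behind the grasp point.
Start: joints at [-47.607, 20.546, 0.682, 0, -70.136, -16.507], TCP at [0.295, -0.607, 0.227] pointing down, gripper open.
Joint ranges: [-176.03, 176.03], [-82.01, 121.73], [-58.28, 71.71], [-173.87, 95.51], [-174.79, -0.11], [-173.66, 173.66]. Speed limits (degrees/s): [136.94, 136.94, 172.46, 180, 180, 180].

### API

Orientations are given as [roll, pitch, yaw] about the fixed x, y, z axes, in that order (R = Rz(yaw) Ry(pitch) Rx(roll)).
In Python, from plant import r gives the robot as it stands.
- The arm moves only by the tool carry_out, never from a script. Its argument "motion" is one flat list of numbers, 7 for each row, row after row: the turn, a rotation vector about the tool's x, y, z in degrees, then the shift along the tool's x, y, z in cm, then the finger opening in cm, from 0 to 8.76. A call has 1 to 20 rows; each row shifts and turns the commanded pose from where the row before left it, along the tool's axes as they then stand; what a row does not reach is not made up. A row lasts 1/12 s, in which the tool goes at most 41.7 mm and 7.16 degrees, less where a joint would pass 70% of its speed; a pose out of reach is approached as far as the arm can. A call is refused whole if a number of a shift passes 4.17 or a number of a turn 7.16, either way. A call with a gripper value outside its range is refused whole. The fingers move at their own pace and stop on an object; "grip_force" is the grip in N (left out, the last holds). Time passes only in rows, so rows that do not move let the fingers close. It gives the time, the measured TCP pose, the force and the opening at its end, in the units of the state.
- r.get_state(): the state, without advancing time (a new reading comes with each control period).
- r.capture(name): name is "side" or "top" or "wrist"; returns a dict with "pixels" (420x560x3 uint8, red, green, blue), "K" (3x3 intrinsics, pixels), "k1" (the pictures are not rectified: a ray, as slopes to the right and down, at radius r is drawn at 1 + k1 r^2 times it, then the intrinsics apply), "R" (3x3) and "t" (3): a world point X has camera coordinates R X + t. Camera axes: x right, y down, z forward; pixel columns grow to the right and rows downward; lengths in m; the calibration is good to about 2 mm. A picture is of the moment at which its call begins. There is no depth.
- r.close_job(): hands the job in, once; it reports no verdict.
The state is a dict: "time_s": time; "joints": joint angles; "qd": joint speeds; "joint_torque": joint torques, N m; "tcp_pos": TCP position; "eef_rot": TCP orientation; "contact_force": force on the tool from outside, world axes, zero at the start; "moment": the same for the moment, N m; "gripper_width": finger opening in m.
Only numpy, scipy, OpenCV 4.12 (cv2) and the standard library are available. Lean on these libraries where they do the work, as an engineer would, in place of code of your own. Each camera call takes 0.05 s, during which the arm holds its last target. There are 200 camera calls.

### The job

Proof-load the bonded stud: lift the spring gauge off the freely turning bench turntable and lower the eye of its rod over the stud on the test coupon while the rod is still home. Then draw the gauge back, level and in line with the coupon strip, until the broad ring on its rod stands at the mouth of the barrel, without overdrawing it well past the ring. Finish while holding it drawn at that mark (do not let go or put it down), with the vials on the turntable and the timer and beaker nearby neither pushed away nor tipped.

Things in the scene. Friction and masses are not known exactly. Their poses are not given: they have to be found in the camera images.
- gauge_mid (a point): centre of the spring gauge's barrel. Loose, about 135 g; rounded-square aluminium barrel 130 mm long, 24 x 24 mm, black end caps. x runs along the barrel towards the rod, y across, z up; the mouth, where the rod leaves, is 65 mm ahead (+x). It lies in two white saddles, each 12 mm thick, 47 mm ahead of and behind this point; the 80 mm between them is free for fingers
- gauge_eye (a point): centre of the flat steel eye at the end of the gauge's rod, on the barrel's axis: 108 mm ahead (+x) of gauge_mid with the rod home, farther as the rod is drawn. Flat ring in the gauge's x-y plane, 26 mm inside diameter, 34 mm outside, wire 4 mm thick
- plunger (a joint): how far the rod is drawn out of the barrel, m: 0 = home, 0.070 = end of travel. White rod, 13 mm, pulled in by an inner spring of 100 N/m with 0.2 N preload; thin dark rings every 10 mm, and one broad ring (4 mm wide) whose middle reaches the barrel's mouth at 0.050 (about 5 N)
- carousel: foot of the turntable, fixed to the table; origin on its axis at table level. A round grey platter, 190 mm in diameter, top 25 mm above the table, turns on it with hardly any friction; its two saddles carry the gauge 38 mm off the axis, barrel centre line 63 mm above the table, saddle cheeks up to 66 mm
- coupon: bond-test fixture, fixed to the table: steel base plate 120 x 62 x 10 mm with an aluminium coupon strip (104 x 26 mm) along its x axis, held by two clamp bars across its ends (screw heads to 23 mm above the table). Origin at the centre of its underside; x along the strip, +x away from the robot, z up
- stud (a point): point on the axis of the upright steel stud bonded in the middle of the coupon, 42 mm above the table (a good height for the gauge's eye). Shank 8 mm in diameter from 22 to 52 mm above the table, rounded head 11 mm in diameter with its top 58 mm above the table
- vial_1: bystander: snap-cap vial 25 mm in diameter, 47 mm tall, loose, stands on the turntable's platter on the side away from the gauge; origin at the centre of its underside, z up
- vial_2: bystander: a second vial like vial_1, beside it on the platter
- timer: bystander: digital timer 60 x 62 x 18 mm, loose on the table; origin at the centre of its underside
- beaker_50: bystander: small beaker 48 mm wide, 56 mm tall, loose on the table; origin at the centre of its underside, z up
Things that resemble listed ones, but are neither listed nor needed, are in the scene too. What is shaped like the coupon but blue is not meant.

How it is judged (in metres and radians):
On the way, in this order (a step that is already met when the one before it is completed fails the run):
1. the gauge is lifted clear of the turntable in the fingers (height (world z) of gauge_mid above 0.085 m and contact force between gauge and carousel below 0.05 N and contact force between the fingers and gauge above 2 N), for 0.1 s.
2. the eye is down over the stud with the rod still home (drawn less than 20 mm) (horizontal distance between gauge_eye and stud below 0.0125 m and z of gauge_eye in the frame of coupon between 0.016 and 0.055 m and value of joint plunger below 0.02 m and contact force between the fingers and gauge above 2 N), for 0.1 s.
At the end, for the whole second after the job is handed in: gauge still gripped, its eye round the stud below the head, rod drawn 50 mm +-6 mm and pulling the stud with over 3 N; barrel clear of table and turntable (centre over 30 mm up), level within 12 degrees, in line with the coupon strip within 15 degrees, and still (value of joint plunger between 0.044 and 0.056 m and horizontal distance between gauge_eye and stud below 0.0125 m and z of gauge_eye in the frame of coupon between 0.016 and 0.055 m and contact force between gauge and coupon above 3 N and contact force between the fingers and gauge above 2 N and contact force between gauge and carousel below 0.05 N and height (world z) of gauge_mid above 0.03 m and angle between gauge_mid's own z axis and vertical below 0.21 rad and angle between the x axis of gauge_mid and the x axis of coupon, either way round below 0.26 rad and linear speed of gauge below 0.01 m/s); the arm keeps its last pose, push and grip.
It fails at once if the gauge is overdrawn, 15 mm or more past the mark (value of joint plunger above 0.065 m).
It fails at once if a vial on the turntable is tipped over (angle between any of vial_1, vial_2's own z axis and vertical above 0.6 rad).
It fails at once if a vial falls off the turntable (height (world z) of any of vial_1, vial_2 below 0.015 m).
It fails at once if the timer or the beaker is pushed away or tipped (distance of any of timer, beaker_50 from where it was at the start of the episode above 0.03 m or angle between beaker_50's own z axis and vertical above 0.6 rad).
It also fails if it takes over 48 s, if anything falls off the work surface, if the arm or the gripper's body presses on something with over 40 N, if the wrist force passes 120 N, or if a joint passes its speed limit or range.

## Working session

There is one attempt and no reset: what is moved stays moved. The work goes in short steps, Python scripts to look and compute and a tool call to move; the robot and the scene stay as the last step left them, time stands still between calls to the robot, and variables do not carry over. Pictures are saved under pics/ and viewed, about 8 in all and at most 12, crops included, and the job is handed in when it is done.

Besides the shell and the picture viewer there is one more tool, called after "Call:" as name(argument=value, ...), one argument or row to a line, values as JSON. carry_out: Moves the arm, as the interface text tells. Its arguments: {"type":"object","properties":{"motion":{"type":"array"},"grip_force":{"type":"number"}},"required":["motion"]}

```bash
ls; mkdir -p pics; cat > h.py <<'E'
import numpy as np, cv2
from plant import r
def cap(n,f):
    c=r.capture(n); cv2.imwrite('pics/'+f+'.png',cv2.cvtColor(c['pixels'],cv2.COLOR_RGB2BGR))
    np.savez('pics/'+f,**{k:np.array(c[k]) for k in c}); return c
def at(f,u,v,z):
    c=np.load('pics/'+f+'.npz'); k=float(c['k1'])
    d=cv2.undistortPoints(np.array([[[u,v]]],float),c['K'],np.array([k,0,0,0]))[0,0]
    ray=c['R'].T@np.array([d[0],d[1],1]); o=-c['R'].T@c['t']
    return o+ray*(z-o[2])/ray[2]
def px(f,X):
    c=np.load('pics/'+f+'.npz'); p=cv2.projectPoints(np.array([X],float),cv2.Rodrigues(c['R'])[0],c['t'],c['K'],np.array([float(c['k1']),0,0,0]))[0]
    return p.ravel()
def crop(f,g,x0,y0,x1,y1,s):
    i=cv2.imread('pics/'+f+'.png')[y0:y1,x0:x1]; cv2.imwrite('pics/'+g+'.png',cv2.resize(i,None,fx=s,fy=s,interpolation=cv2.INTER_CUBIC))
E
python3 - <<'E'
from h import *
a=cap('top','top0');b=cap('side','side0')
cv2.imwrite('pics/both.png',cv2.resize(np.hstack([cv2.imread('pics/top0.png'),cv2.imread('pics/side0.png')]),(800,300),interpolation=cv2.INTER_AREA))
print(r.get_state()); print(-a['R'].T@a['t'],-b['R'].T@b['t'])
E
```

```text
pics
{'time_s': 0.1, 'joints': array([-4.76079160e+01,  2.05865818e+01,  6.37823331e-01, -1.63141367e-02,
       -7.01363824e+01, -1.65077256e+01]), 'qd': array([-0.06954955, -0.04952012,  0.08815506,  0.1031982 , -0.01429549,
        0.04222863]), 'joint_torque': array([-4.90133272e-03, -5.84163022e+01,  2.93750149e+01,  7.01568961e+00,
        1.01316691e-02, -5.97570829e-05]), 'tcp_pos': array([ 0.29445269, -0.60689133,  0.2257202 ]), 'eef_rot': array([ 1.79914010e+02, -9.48938537e-03, -1.54121189e+02]), 'contact_force': array([ 0.10539318, -0.28257233, -0.14609163]), 'moment': array([-0.0338673 ,  0.00098734,  0.01071646]), 'gripper_width': 0.08761409625127739}
[0.56753809 0.13454415 0.93236971] [0.26248259 0.78526797 0.44235119]
```

View pics/top0.png

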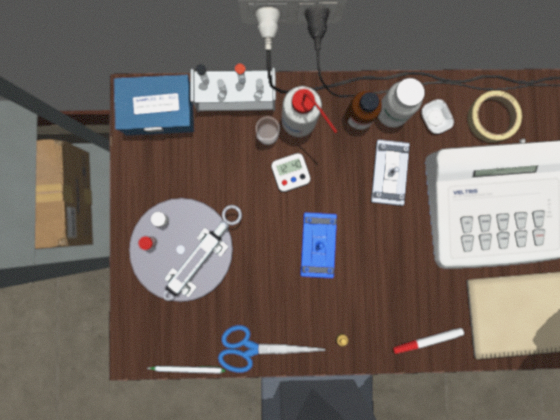

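View pics/side0.png

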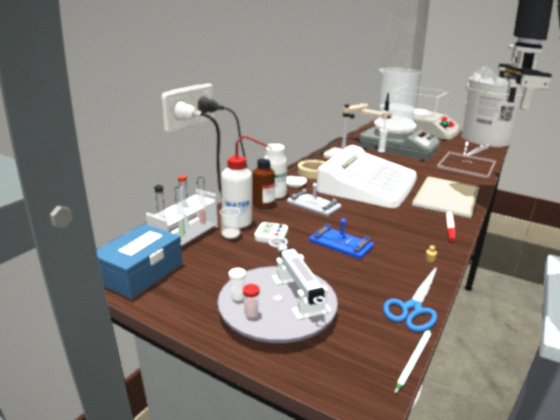

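```bash
python3 - <<'E'
from h import *
A=cv2.imread('pics/top0.png')
a=cv2.resize(A[190:310,120:260],None,fx=4,fy=4,interpolation=cv2.INTER_CUBIC)
b=cv2.resize(A[130:210,360:420],None,fx=4,fy=4,interpolation=cv2.INTER_CUBIC)
o=np.zeros((480,800,3),np.uint8);o[:,:560]=a;o[:320,560:]=b;cv2.imwrite('pics/c1.png',o)
for n,u,v,z in [('gA',172,289,.063),('eye',232,215,.063),('plat',181,249,.025),('coup',391,172,.015),('cu1',382,142,.01),('cu2',409,145,.01),('cd1',373,201,.01),('cd2',404,204,.01),('timer',291,173,.018),('beak',267,131,.05),('v1',159,219,.072),('v2',146,243,.072),('bottle',301,110,.1)]: print(n,at('top0',u,v,z).round(4))
E
```

```text
gA [0.4789 0.313  0.063 ]
eye [0.6078 0.2054 0.063 ]
plat [0.5482 0.3037 0.025 ]
coup [ 0.6867 -0.0948  0.015 ]
cu1 [ 0.7459 -0.0807  0.01  ]
cu2 [ 0.7393 -0.1329  0.01  ]
cd1 [ 0.6321 -0.0595  0.01  ]
cd2 [ 0.6253 -0.119   0.01  ]
timer [0.6875 0.0965 0.018 ]
beak [0.7617 0.1404 0.05  ]
v1 [0.6027 0.3334 0.072 ]
v2 [0.5609 0.3563 0.072 ]
bottle [0.7869 0.0802 0.1   ]
```

View pics/c1.png

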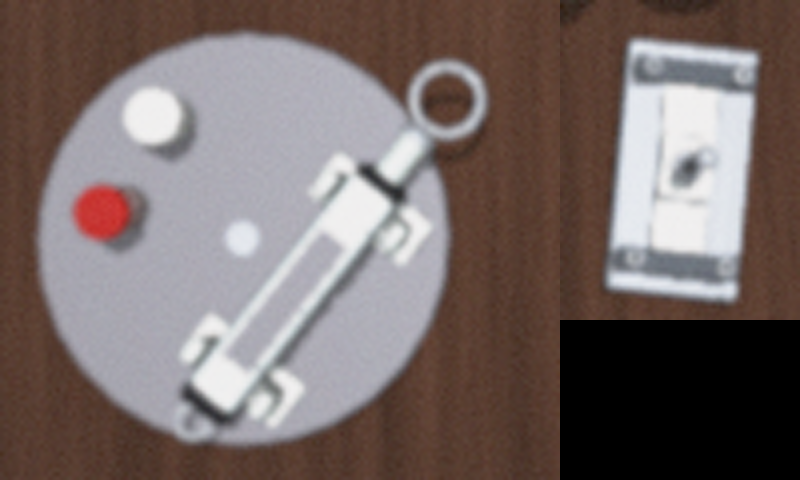

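```bash
cat >> h.py <<'E'
from scipy.spatial.transform import Rotation as Ro
def rel(target,yaw):
    "remaining move in present tool axes: shift cm, turn about tool z deg"
    s=r.get_state(); R=Ro.from_euler('xyz',s['eef_rot'],degrees=True)
    T=Ro.from_euler('xyz',[180,0,yaw],degrees=True)
    print('t',round(s['time_s'],2),'pos',s['tcp_pos'].round(4),'rpy',s['eef_rot'].round(2),'F',s['contact_force'].round(2),'w',round(s['gripper_width'],4))
    print('shift cm',(R.inv().apply(np.array(target)-s['tcp_pos'])*100).round(2),'turn',(R.inv()*T).as_rotvec(degrees=True).round(2))
E
python3 - <<'E'
from h import *
P=lambda u,v,z:at('top0',u,v,z)
f,b,e=P(215.5,236.2,.073),P(172.5,290.5,.073),P(231.75,215,.063)
d=f-b; print('caps',f,b,np.linalg.norm(d),'yaw',np.degrees(np.arctan2(d[1],d[0])))
d2=e-b; print('yaw eye',np.degrees(np.arctan2(d2[1],d2[0])))
m=(f+b)/2; print('mid',m[:2],'eye-mid',np.linalg.norm((e-m)[:2]))
u=d[:2]/np.linalg.norm(d[:2]);hub=P(180,249.5,.027);w=m[:2]-hub[:2];print('hub',hub,'along/off',w@u,w@[-u[1],u[0]])
c=[P(*q,.01) for q in [(377.5,140),(409.25,142.5),(371.75,202),(404.5,205)]]
print(np.round(c,4),np.mean(c,0)); 
for i,j in((0,2),(1,3)):
  k=c[i]-c[j];print(np.linalg.norm(k),np.degrees(np.arctan2(k[1],k[0])))
for i,j in((0,1),(2,3)):
  k=c[i]-c[j];print(np.linalg.norm(k),np.degrees(np.arctan2(-k[0],k[1])))
print('head',P(397,169,.055))
for n,u,v in[('bal',400,150),('bucket',490,140),('instr',370,200)]:print(n,at('side0',u,v,0).round(2))
rel([.54,.26,.25],-154.1)
E
```

```text
caps [0.57051727 0.23407955 0.073     ] [0.47726131 0.31005463 0.073     ] 0.12028668881382626 yaw -39.16950406213107
yaw eye -38.59071427776846
mid [0.52388929 0.27206709] eye-mid 0.10689016692128862
hub [0.54734672 0.30521715 0.027     ] along/off 0.002752039702013326 -0.040516706351746166
[[ 0.7499 -0.0721  0.01  ]
 [ 0.7442 -0.1336  0.01  ]
 [ 0.6303 -0.0571  0.01  ]
 [ 0.6234 -0.1199  0.01  ]] [ 0.68692519 -0.09565338  0.01      ]
0.12059346312686485 -7.143988835891347
0.12154922248408546 -6.471187019211372
0.06179617256710797 -5.339619307188984
0.06320069005054113 -6.238836627240443
head [ 0.68685988 -0.09607152  0.055     ]
bal [ 0.64 -0.69  0.  ]
bucket [ 0.38 -1.07  0.  ]
instr [ 0.58 -0.2   0.  ]
t 0.1 pos [ 0.2945 -0.6069  0.2257] rpy [ 1.7991e+02 -1.0000e-02 -1.5412e+02] F [ 0.11 -0.28 -0.15] w 0.0876
shift cm [-59.93  67.28  -2.34] turn [ 0.09 -0.01 -0.02]
```

Call:
carry_out(
  motion=[0, 0, 0, -2.6, 2.9, -0.3, 5, 0, 0, 0, -2.6, 2.9, -0.3, 5, 0, 0, 0, -2.6, 2.9, -0.3, 5, 0, 0, 0, -2.6, 2.9, -0.3, 5, 0, 0, 0, -2.6, 2.9, -0.3, 5, 0, 0, 0, -2.6, 2.9, -0.3, 5, 0, 0, 0, -2.6, 2.9, -0.3, 5, 0, 0, 0, -2.6, 2.9, -0.3, 5, 0, 0, 0, -2.6, 2.9, -0.3, 5, 0, 0, 0, -2.6, 2.9, -0.3, 5, 0, 0, 0, -2.6, 2.9, 0, 5, 0, 0, 0, -2.6, 2.9, 0, 5, 0, 0, 0, -2.6, 2.9, 0, 5, 0, 0, 0, -2.6, 2.9, 0, 5, 0, 0, 0, -2.6, 2.9, 0, 5, 0, 0, 0, -2.6, 2.9, 0, 5, 0, 0, 0, -2.6, 2.9, 0, 5, 0, 0, 0, -2.6, 2.9, 0, 5, 0, 0, 0, -2.6, 2.9, 0, 5, 0, 0, 0, -2.6, 2.9, 0, 5],
)

```text
time_s: 1.77
tcp_pos: [0.5091, 0.1436, 0.2565]
eef_rot: [180.0, -0.0, -154.1]
contact_force: [1.1, -1.0, 0.7]
gripper_width: 0.05
```

Call:
carry_out(
  motion=[0, 0, -7, 0, 0, 0, 5, 0, 0, -7, 0, 0, 0, 5, 0, 0, -7, 0, 0, 0, 5, 0, 0, -7, 0, 0, 0, 5, 0, 0, -7, 0, 0, 0, 5, 0, 0, -7, 0, 0, 0, 5, 0, 0, -7, 0, 0, 0, 5, 0, 0, -7, 0, 0, 0, 5, 0, 0, -7, 0, 0, 0, 5, 0, 0, -7, 0, 0, 0, 5, 0, 0, -7, 0, 0, 0, 5, 0, 0, -7, 0, 0, 0, 5, 0, 0, -7, 0, 0, 0, 5, 0, 0, -7, 0, 0, 0, 5, 0, 0, -7, 0, 0, 0, 5, 0, 0, -7, 0, 0, 0, 5, 0, 0, -3, 0, 0, 0, 5, 0, 0, 0, 0, 0, 0, 5, 0, 0, 0, 0, 0, 0, 5],
)

```text
time_s: 3.35
tcp_pos: [0.5091, 0.1415, 0.2563]
eef_rot: [180.0, 0.0, -39.2]
contact_force: [0.6, 0.5, -0.2]
gripper_width: 0.0496
```

```bash
python3 -c "
from h import *
rel([.524,.272,.16],-39); print(r.get_state()['joints'].round(1))"
```

```text
t 3.35 pos [0.5091 0.1415 0.2563] rpy [ 1.7997e+02  1.0000e-02 -3.9240e+01] F [ 0.62  0.55 -0.22] w 0.0496
shift cm [ -7.1  -11.06   9.63] turn [ 0.03  0.01 -0.24]
[ 36.8   5.6 -15.   -0.  -69.4  14. ]
```

Yaw is about right; go above the gauge and look from the wrist.

Call:
carry_out(
  motion=[0, 0, 0, -1.2, -1.8, 1.2, 5, 0, 0, 0, -1.2, -1.8, 1.2, 5, 0, 0, 0, -1.2, -1.8, 1.2, 5, 0, 0, 0, -1.2, -1.8, 1.2, 5, 0, 0, 0, -1.2, -1.9, 1.2, 5, 0, 0, 0, -1.1, -1.9, 1.2, 5, 0, 0, 0, 0, 0, 0, 5, 0, 0, 0, 0, 0, 0, 5],
)

```text
time_s: 4.02
tcp_pos: [0.5231, 0.2722, 0.1832]
eef_rot: [179.9, 0.0, -39.1]
contact_force: [0.2, -1.3, -0.4]
gripper_width: 0.0502
```

```bash
python3 - <<'E'
from h import *
cap('wrist','w1');cap('top','top1'); rel([.524,.272,.044],-39)
print(px('w1',[.524,.272,.063]),px('w1',[.608,.205,.063]))
E
```

```text
t 4.12 pos [0.5235 0.2714 0.1847] rpy [ 1.7998e+02 -1.0000e-02 -3.9170e+01] F [ 0.1  -0.66 -0.63] w 0.05
shift cm [-0.   -0.08 14.07] turn [ 0.02 -0.01 -0.17]
[276.75193047 201.18560102] [275.26068737  70.21408587]
```

View pics/w1.png

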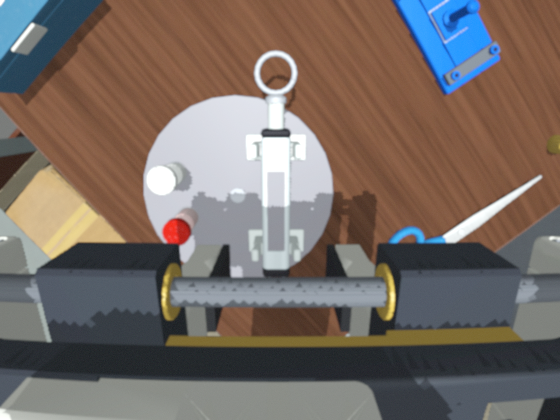

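Call:
carry_out(
  motion=[0, 0, 0, -0.1, 0, 2, 5, 0, 0, 0, -0.1, 0, 2, 5, 0, 0, 0, 0, 0, 2, 5, 0, 0, 0, 0, 0, 2, 5, 0, 0, 0, 0, 0, 2, 5, 0, 0, 0, 0, 0, 1.5, 5, 0, 0, 0, 0, 0, 1.5, 5, 0, 0, 0, 0, 0, 1, 5, 0, 0, 0, 0, 0, 0, 5, 0, 0, 0, 0, 0, 0, 5],
)

```text
time_s: 4.95
tcp_pos: [0.5222, 0.2726, 0.045]
eef_rot: [180.0, -0.0, -39.2]
contact_force: [0.4, 0.6, 0.2]
gripper_width: 0.0498
```

Call:
carry_out(
  motion=[0, 0, 0, 0, 0, 0, 4, 0, 0, 0, 0, 0, 0, 3.4, 0, 0, 0, 0, 0, 0, 3, 0, 0, 0, 0, 0, 0, 2.7, 0, 0, 0, 0, 0, 0, 2.4, 0, 0, 0, 0, 0, 0, 2, 0, 0, 0, 0, 0, 0, 1.5, 0, 0, 0, 0, 0, 0, 1, 0, 0, 0, 0, 0, 0, 1, 0, 0, 0, 0, 0, 0, 1, 0, 0, 0, 0, 0, 0, 1],
  grip_force=35,
)

```text
time_s: 5.87
tcp_pos: [0.5224, 0.2734, 0.045]
eef_rot: [-179.9, -0.0, -39.1]
contact_force: [0.3, 0.6, 5.6]
gripper_width: 0.024
```

```bash
python3 - <<'E'
from h import *
rel([.524,.272,.14],-39)
E
```

```text
t 5.87 pos [0.5224 0.2734 0.045 ] rpy [-1.7994e+02 -2.0000e-02 -3.9090e+01] F [0.34 0.56 5.57] w 0.024
shift cm [ 0.21 -0.   -9.5 ] turn [-0.06 -0.02 -0.09]
```

Call:
carry_out(
  motion=[0, 0, 0, 0, 0, -0.5, 1, 0, 0, 0, 0, 0, -0.7, 1, 0, 0, 0, 0, 0, -1, 1, 0, 0, 0, 0, 0, -1, 1, 0, 0, 0, 0, 0, -1, 1, 0, 0, 0, 0, 0, -1, 1, 0, 0, 0, 0, 0, -1, 1, 0, 0, 0, 0, 0, -1, 1, 0, 0, 0, 0, 0, -0.8, 1, 0, 0, 0, 0, 0, 0, 1, 0, 0, 0, 0, 0, 0, 1, 0, 0, 0, 0, 0, 0, 1],
)

```text
time_s: 6.87
tcp_pos: [0.5217, 0.2728, 0.1242]
eef_rot: [180.0, 0.0, -39.1]
contact_force: [-0.0, -0.0, -2.1]
gripper_width: 0.0241
```

```bash
python3 - <<'E'
from h import *
rel([.58,-.084,.125],-39)
E
```

```text
t 6.87 pos [0.5217 0.2728 0.1242] rpy [ 1.7997e+02  2.0000e-02 -3.9120e+01] F [-0.01 -0.01 -2.14] w 0.0241
shift cm [27.04 24.   -0.08] turn [ 0.03  0.02 -0.12]
```

Call:
carry_out(
  motion=[0, 0, 0, 0.8, 0.7, 0, 1, 0, 0, 0, 1.5, 1.4, 0, 1, 0, 0, 0, 1.6, 1.4, 0, 1, 0, 0, 0, 1.6, 1.4, 0, 1, 0, 0, 0, 1.6, 1.4, 0, 1, 0, 0, 0, 1.6, 1.4, 0, 1, 0, 0, 0, 1.6, 1.4, 0, 1, 0, 0, 0, 1.6, 1.4, 0, 1, 0, 0, 0, 1.6, 1.4, 0, 1, 0, 0, 0, 1.6, 1.4, 0, 1, 0, 0, 0, 1.6, 1.4, 0, 1, 0, 0, 0, 1.6, 1.4, 0, 1, 0, 0, 0, 1.6, 1.4, 0, 1, 0, 0, 0, 1.6, 1.4, 0, 1, 0, 0, 0, 1.6, 1.4, 0, 1, 0, 0, 0, 1.6, 1.4, 0, 1, 0, 0, 0, 1.6, 1.4, 0, 1, 0, 0, 0, 0.7, 0.7, 0, 1, 0, 0, 0, 0, 0, 0, 1],
)

```text
time_s: 8.45
tcp_pos: [0.5808, -0.0842, 0.1237]
eef_rot: [179.9, 0.1, -39.3]
contact_force: [0.8, -0.8, -1.0]
gripper_width: 0.0238
```

Call:
carry_out(
  motion=[0, 0, -2, 0, 0, 0, 1, 0, 0, -4, 0, 0, 0, 1, 0, 0, -4, 0, 0, 0, 1, 0, 0, -4, 0, 0, 0, 1, 0, 0, -4, 0, 0, 0, 1, 0, 0, -4, 0, 0, 0, 1, 0, 0, -4, 0, 0, 0, 1, 0, 0, -4, 0, 0, 0, 1, 0, 0, -2.5, 0, 0, 0, 1, 0, 0, 0, 0, 0, 0, 1, 0, 0, 0, 0, 0, 0, 1],
)

```text
time_s: 9.37
tcp_pos: [0.581, -0.0816, 0.1242]
eef_rot: [180.0, 0.0, -6.7]
contact_force: [0.1, -0.6, -2.4]
gripper_width: 0.0238
```

```bash
python3 - <<'E'
from h import *
cap('wrist','w2');cap('top','top2');cap('side','side2'); rel([.5797,-.0838,.125],-6.5)
for n in('w2','top2'): print(n,'stud head',px(n,[.687,-.096,.058]),'eye exp',px(n,[.687,-.096,.143]))
E
```

```text
t 9.52 pos [ 0.5813 -0.0818  0.1244] rpy [ 1.80e+02  1.00e-02 -6.67e+00] F [-0.38  0.76 -0.46] w 0.0238
shift cm [-0.13  0.21 -0.06] turn [ 0.    0.01 -0.17]
w2 stud head [281.04258484  61.08810855] eye exp [283.23345493  26.22762968]
top2 stud head [397.37971515 168.69541461] eye exp [410.61805806 161.49321738]
```

View pics/w2.png

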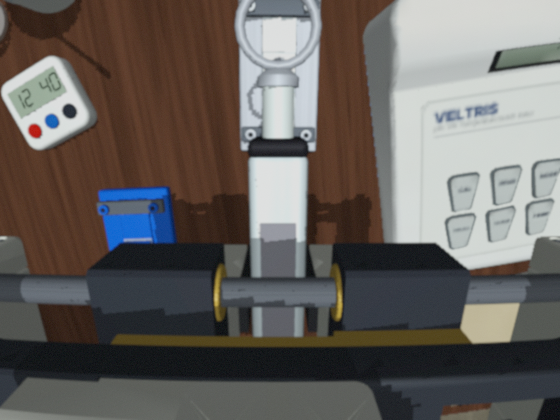

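```bash
python3 - <<'E'
from h import *
print('eye w2',at('w2',278,27,.143).round(4))
A=cv2.imread('pics/top2.png')[120:220,350:440];B=cv2.imread('pics/side2.png')[150:300,250:390]
o=np.zeros((450,800,3),np.uint8)
o[:400,:360]=cv2.resize(A,None,fx=4,fy=4,interpolation=cv2.INTER_CUBIC)
o[:450,370:790]=cv2.resize(B,None,fx=3,fy=3,interpolation=cv2.INTER_CUBIC)
cv2.imwrite('pics/c2.png',o)
E
```

```text
eye w2 [ 0.687 -0.094  0.143]
```

View pics/c2.png

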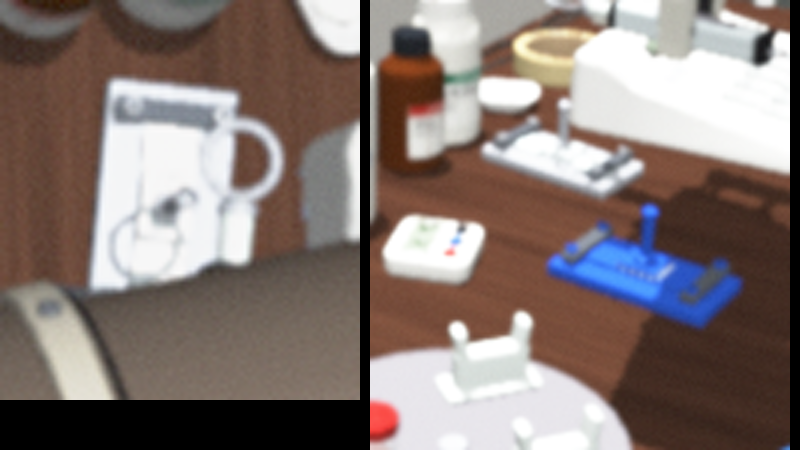

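```bash
python3 - <<'E'
from h import *
for z in(0,.03,.06,.09):
  for u,v in((438,268),(432,160),(428,200)):
    X=at('top0',u,v,z);print(z,(u,v),X.round(3),px('side0',X).round(1))
crop('side0','c3',300,130,450,230,5)
E
```

```text
0 (438, 268) [ 0.502 -0.183  0.   ] [396.4 210. ]
0 (432, 160) [ 0.711 -0.18   0.   ] [319.7 191.6]
0 (428, 200) [ 0.633 -0.169  0.   ] [345.1 199.7]
0.03 (438, 268) [ 0.504 -0.173  0.03 ] [395.9 200. ]
0.03 (432, 160) [ 0.706 -0.17   0.03 ] [320.3 182.7]
0.03 (428, 200) [ 0.631 -0.159  0.03 ] [345.4 190.3]
0.06 (438, 268) [ 0.506 -0.163  0.06 ] [395.5 189.7]
0.06 (432, 160) [ 0.702 -0.16   0.06 ] [320.9 173.3]
0.06 (428, 200) [ 0.629 -0.149  0.06 ] [345.6 180.5]
0.09 (438, 268) [ 0.508 -0.153  0.09 ] [395. 179.]
0.09 (432, 160) [ 0.697 -0.15   0.09 ] [321.5 163.6]
0.09 (428, 200) [ 0.627 -0.14   0.09 ] [345.9 170.3]
```

View pics/c3.png

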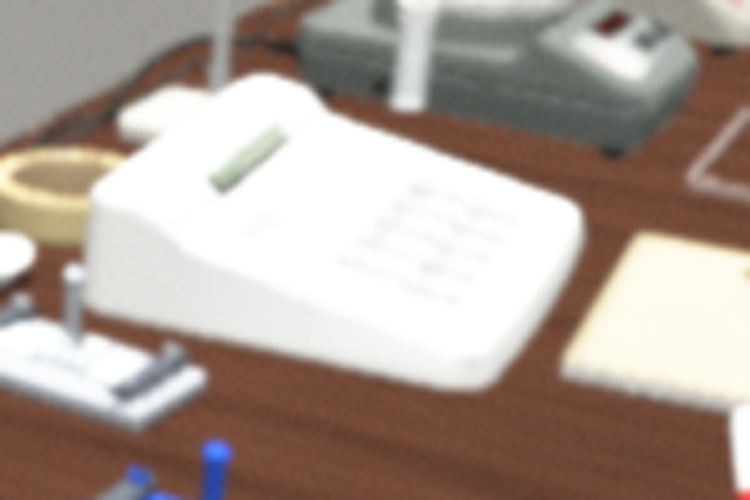

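Call:
carry_out(
  motion=[0, 0, 0, -0.1, 0.1, 0.5, 1, 0, 0, 0, 0, 0.1, 0.8, 1, 0, 0, 0, 0, 0, 1, 1, 0, 0, 0, 0, 0, 1, 1, 0, 0, 0, 0, 0, 1, 1, 0, 0, 0, 0, 0, 0.7, 1, 0, 0, 0, 0, 0, 0, 1, 0, 0, 0, 0, 0, 0, 1],
)

```text
time_s: 10.18
tcp_pos: [0.5798, -0.084, 0.0738]
eef_rot: [180.0, 0.1, -6.6]
contact_force: [0.2, -0.3, -0.9]
gripper_width: 0.024
```

```bash
python3 - <<'E'
from h import *
cap('wrist','w3');cap('top','top3'); rel([.5797,-.0838,.025],-6.5)
A=cv2.imread('pics/w3.png')[0:150,200:360];B=cv2.imread('pics/top3.png')[130:210,350:440]
o=np.zeros((400,800,3),np.uint8)
o[:375,:400]=cv2.resize(A,None,fx=2.5,fy=2.5,interpolation=cv2.INTER_CUBIC)
o[:320,410:770]=cv2.resize(B,None,fx=4,fy=4,interpolation=cv2.INTER_CUBIC)
cv2.imwrite('pics/c4.png',o)
E
```

```text
t 10.28 pos [ 0.5805 -0.0839  0.0748] rpy [ 1.8e+02 -3.0e-02 -6.6e+00] F [ 0.45 -0.25 -1.12] w 0.0238
shift cm [-0.09 -0.    4.98] turn [ 0.   -0.03 -0.1 ]
```

View pics/c4.png

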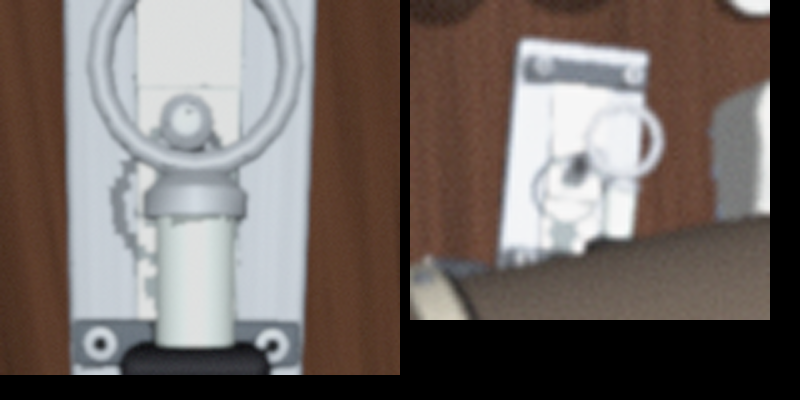

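```bash
python3 - <<'E'
from h import *
e=at('w3',278,26,.0928);s=at('w3',274.8,48,.054);print(e,s,(Ro.from_euler('z',6.6,degrees=True).apply(s-e)*1000).round(1),'world-aligned to tool x; y negate')
e=at('top3',(627-410)/4+350,142/4+130,.0928);print('top eye',e)
E
```

```text
[ 0.68605952 -0.09621979  0.0928    ] [ 0.68540265 -0.09459319  0.054     ] [ -0.8   1.5 -38.8] world-aligned to tool x; y negate
top eye [ 0.68769236 -0.09914762  0.0928    ]
```

Call:
carry_out(
  motion=[0, 0, 0, 0, -0.1, 0.4, 1, 0, 0, 0, 0, 0, 0.6, 1, 0, 0, 0, 0, 0, 0.6, 1, 0, 0, 0, 0, 0, 0.6, 1, 0, 0, 0, 0, 0, 0.6, 1, 0, 0, 0, 0, 0, 0.6, 1, 0, 0, 0, 0, 0, 0.6, 1, 0, 0, 0, 0, 0, 0.6, 1, 0, 0, 0, 0, 0, 0.4, 1, 0, 0, 0, 0, 0, 0, 1, 0, 0, 0, 0, 0, 0, 1, 0, 0, 0, 0, 0, 0, 1, 0, 0, 0, 0, 0, 0, 1],
)

```text
time_s: 11.37
tcp_pos: [0.5806, -0.0829, 0.0249]
eef_rot: [-180.0, -0.0, -6.6]
contact_force: [-0.7, 0.4, -1.1]
gripper_width: 0.0239
```

```bash
python3 - <<'E'
from h import *
cap('wrist','w4'); rel([.5797,-.0838,.025],-6.5)
crop('w4','c5',180,0,380,240,2.5)
E
```

```text
t 11.42 pos [ 0.5805 -0.0829  0.0249] rpy [-1.7999e+02 -4.0000e-02 -6.6100e+00] F [-0.45 -0.08 -1.82] w 0.024
shift cm [-0.07  0.1  -0.01] turn [-0.01 -0.04 -0.11]
```

View pics/c5.png

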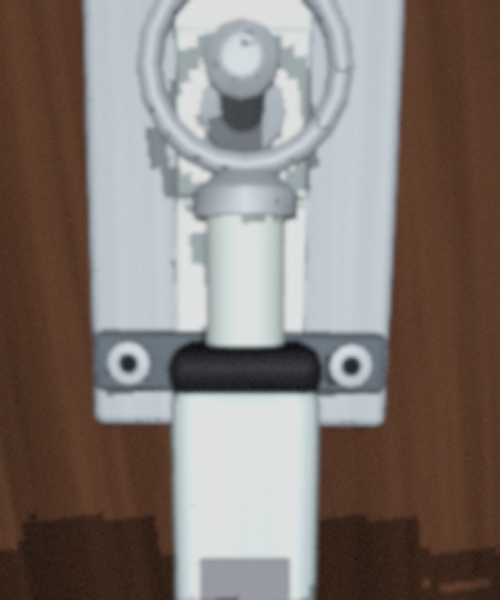

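The eye is round the stud, below its head, with the rod home (stud about (243,60), ring centre about (245,65) in the crop). I'll draw back part of the way and measure.

Call:
carry_out(
  motion=[0, 0, 0, -0.2, 0, 0, 1, 0, 0, 0, -0.4, 0, 0, 1, 0, 0, 0, -0.4, 0, 0, 1, 0, 0, 0, -0.4, 0, 0, 1, 0, 0, 0, -0.4, 0, 0, 1, 0, 0, 0, -0.4, 0, 0, 1, 0, 0, 0, -0.4, 0, 0, 1, 0, 0, 0, -0.4, 0, 0, 1, 0, 0, 0, -0.4, 0, 0, 1, 0, 0, 0, -0.4, 0, 0, 1, 0, 0, 0, -0.4, 0, 0, 1, 0, 0, 0, -0.4, 0, 0, 1, 0, 0, 0, -0.4, 0, 0, 1, 0, 0, 0, -0.2, 0, 0, 1, 0, 0, 0, -0.2, 0, 0, 1, 0, 0, 0, 0, 0, 0, 1, 0, 0, 0, 0, 0, 0, 1, 0, 0, 0, 0, 0, 0, 1],
)

```text
time_s: 12.92
tcp_pos: [0.527, -0.0766, 0.0246]
eef_rot: [-180.0, -0.0, -6.6]
contact_force: [5.1, 0.3, -1.6]
gripper_width: 0.0238
```

```bash
python3 - <<'E'
from h import *
cap('wrist','w5'); rel([.5797,-.0838,.025],-6.5)
crop('w5','c6',180,0,380,240,2.5)
E
```

```text
t 12.97 pos [ 0.527  -0.0767  0.0246] rpy [-1.80e+02 -2.00e-02 -6.61e+00] F [ 4.74 -1.33 -2.23] w 0.0237
shift cm [ 5.32  0.1  -0.04] turn [-0.   -0.02 -0.11]
```

View pics/c6.png

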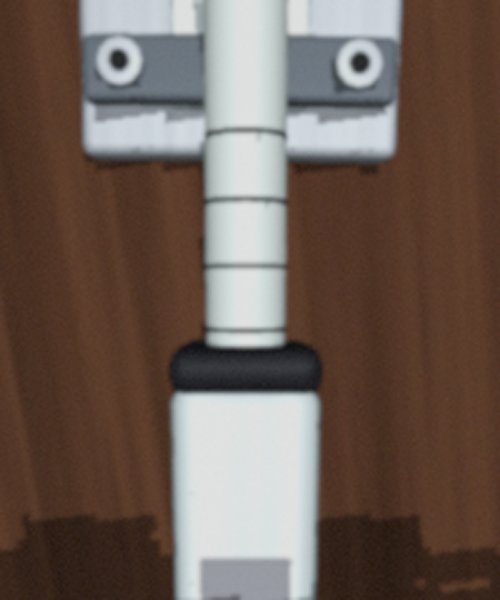

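```bash
python3 - <<'E'
from h import *
s=r.get_state();d=np.array([np.cos(np.radians(-6.6)),np.sin(np.radians(-6.6)),0]);m=np.array([.527,-.0767,.0426])
for a in(.063,.065,.067):
  print(a,'captop',px('w5',m+d*a+[0,0,.012])[1]*2.5,'rodtop',px('w5',m+d*a+[0,0,.0065])[1]*2.5)
# rings: invert rows to along-barrel
for v in(130,200,267,329,348):
  X=at('w5',(245)/2.5+180,v/2.5,.0491);print(v,((X-m)@d*1000).round(1))
E
```

```text
0.063 captop 356.88127675856936 rodtop 354.1381275068061
0.065 captop 343.6158223471152 rodtop 341.4045065439481
0.067 captop 330.25404912317214 rodtop 328.5824554136334
130 96.5
200 86.4
267 76.4
329 66.9
348 64.0
```

Call:
carry_out(
  motion=[0, 0, 0, -0.2, 0, 0, 1, 0, 0, 0, -0.2, 0, 0, 1, 0, 0, 0, -0.15, 0, 0, 1, 0, 0, 0, -0.1, 0, 0, 1, 0, 0, 0, 0, 0, 0, 1, 0, 0, 0, 0, 0, 0, 1, 0, 0, 0, 0, 0, 0, 1, 0, 0, 0, 0, 0, 0, 1],
)

```text
time_s: 13.63
tcp_pos: [0.5203, -0.0759, 0.0246]
eef_rot: [-180.0, -0.0, -6.6]
contact_force: [5.4, -1.5, -1.1]
gripper_width: 0.0242
```

```bash
python3 - <<'E'
from h import *
cap('wrist','w6');cap('side','side6'); rel([.5797,-.0838,.025],-6.5)
A=cv2.imread('pics/w6.png')[0:180,180:380];B=cv2.imread('pics/side6.png')[150:300,250:400]
o=np.zeros((450,800,3),np.uint8)
o[:360,:400]=cv2.resize(A,None,fx=2,fy=2,interpolation=cv2.INTER_CUBIC)
o[:390,405:795]=cv2.resize(B,None,fx=2.6,fy=2.6,interpolation=cv2.INTER_CUBIC)
cv2.imwrite('pics/c7.png',o)
E
```

```text
t 13.73 pos [ 0.5203 -0.0759  0.0246] rpy [ 1.80e+02 -1.00e-02 -6.61e+00] F [ 5.57  0.04 -1.01] w 0.0242
shift cm [ 5.99  0.1  -0.04] turn [ 0.   -0.01 -0.11]
```

View pics/c7.png

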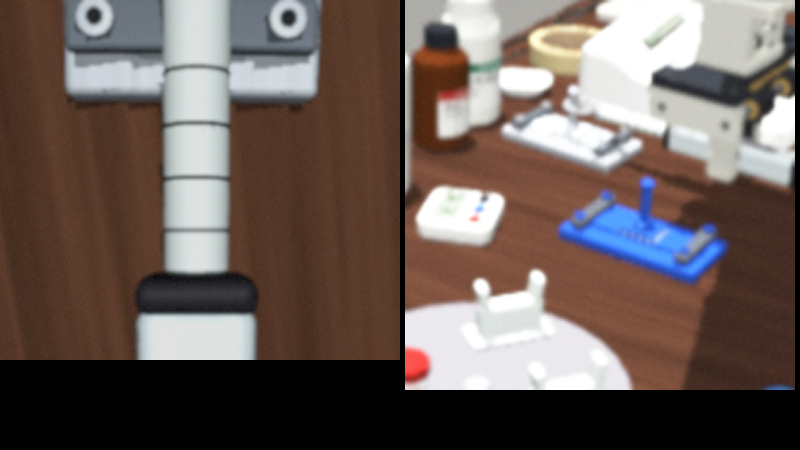

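```bash
python3 - <<'E'
from h import *
print(r.close_job()); rel([.52,-.0759,.0246],-6.6)
E
```

```text
the job is handed in; nothing more can be done
None
the job is handed in; nothing more can be done
```

I lifted the gauge off the turntable, lowered its eye over the stud with the rod home, and drew it back level and in line with the strip. The job was handed in at about 13.8 s with the gauge still gripped at roughly the 50 mm mark; no verdict was reported.

- **Draw:** my three estimates differ a little. The rod rings in the wrist picture give about 49 mm and the stud and arm positions give about 50–52 mm. The pull of about 5.4–5.6 N gives about 52 mm. All are inside 44–56 mm. The broad ring itself could not be told apart from the black cap in the last picture, so I counted the 10–40 mm rings instead.
- **Gauge:** the tool was upright to within 0.1 degree and at yaw -6.6 degrees. The strip measured between -5.3 and -7.1 degrees. The jaws were at 24 mm, the barrel's width, and the barrel centre was at about 43 mm.
- **Eye:** the last side view shows the eye round the stud.
- **Bystanders:** the last side view shows the timer upright and apparently where it was. The moves kept clear of the vials and beaker, but I took no final picture that checks both of them.

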